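# Unload a bonded coupon from the clamp fixture

### The job

Swing the hinged clamp bar of the bonding fixture up and back, clear of the coupon, and only then slide the flat coupon along its channel until it rests against the lip at the open end. There press the lip end down so that the rocker tips and the coupon's other end stands up out of the channel, grip that raised end, and lay the coupon flat, centred and lengthwise on top of the finned cooling block; let go of it. Leave the clamp bar up and do not disturb the things lying around.

Things in the scene. Friction and masses are not known exactly. Their poses are not given: they have to be found in the camera images.
- fixture: Bonding fixture, fixed on the bench; base 112 x 236 mm with a straight channel. Origin: underside, mid-channel; y runs along the channel to its open unloading end, x away from the robot, z up. Channel 58.5 mm wide between rails (outer faces x = +-41 mm) whose tops at z = 50 mm are flush with the coupon's top; floor z = 42; rear wall y = -104; fixed bed to y = -8, then a rocker floor from y = -5 to a lip.
- clamp_bar (a joint): Hinge of the steel clamp bar (0.22 kg): 0 = down on the coupon, grows as it swings up and away from the robot, pi/2 = upright, stop at 2.1 rad. Stiff with friction (0.3 N m): it stays wherever it is left. The bar is 24 mm wide and lies across the channel at y = -50 mm of the fixture.
- bar_hinge (a point): Point on the hinge axis of the clamp bar, at x = +48, y = -50, z = 60 mm of the fixture; the axis is parallel to the fixture's y axis.
- bar_handle (a point): Centre of the black barrel handle at the free end of the clamp bar: a cylinder 20 mm in diameter and 30 mm long lying along the fixture's y axis, 112 mm from the hinge axis. Bar down, it overhangs the robot's side of the fixture at x = -64, z = 60 mm of the fixture.
- rocker (a joint): Tilt of the rocker, the channel's floor at the unloading end: 0 = level (stop), grows as its lip end goes down and the other end rises, stop at 0.5 rad. Stays where left (friction 0.22 N m). Floor 40 mm wide, narrower than the coupon; the 8 mm high lip, inner face 44 mm beyond the pivot (y = 104 mm of the fixture), moves with it.
- rocker_pivot (a point): Point on the rocker's pivot axis (parallel to the fixture's x axis), in the middle of the channel floor at x = 0, y = 60, z = 42 mm of the fixture.
- coupon_centre (a point): Centre of the coupon, a plain flat plate 56 (x) x 110 (y) x 8 mm (z), about 0.12 kg, dark below, grey above. It starts under the clamp bar, y axis along the channel, 2 to 17 mm from the rear wall. It slides easily on bed and rocker (friction about 0.25); a fingertip pressed on it holds better. Against the lip its centre is at y = 49 mm of the fixture.
- cooling_block: Finned aluminium cooling block, fixed to the bench, 40 (x) x 110 (y) x 26 mm (z), fins along y. Origin: under its middle, on the bench. It is 16 mm narrower than the coupon, so fingers holding the coupon by its long edges pass on both sides of it.
- block_top (a point): Centre of the cooling block's flat top, 26 mm above the bench; axes as the block.
- solder_reel: Bystander: solder reel, 56 mm diameter, 39 mm high, origin under its middle.
- flux_jar: Bystander: jar with screw lid, 41 mm diameter, 36 mm high, origin under its middle.
- side_cutters: Bystander: side cutters lying flat, 49 x 113 x 10 mm, origin under their middle.
- battery: Bystander: battery pack, 74 x 41 x 28 mm, origin under its middle.
Mind the look-alikes: they are no part of the job. Leave any green or yellow look-alike of the part that bears coupon_centre alone.

How it is judged:
On the way, in this order (a step that is already met when the one before it is completed fails the run):
1. the clamp bar is swung up past 1.3 rad while the coupon has not yet moved (within 8 mm) (value of joint clamp_bar above 1.3 rad and distance of coupon_centre from where it was at the start of the episode below 0.008 m), for 0.2 s.
2. the coupon lies level in the channel within 6 mm of the lip (y of coupon_centre in the frame of fixture above 0.043 m and z of coupon_centre in the frame of fixture below 0.049 m and value of joint rocker below 0.1 rad), for 0.2 s.
3. the rocker is tipped past 0.3 rad with the coupon tilted on it (value of joint rocker above 0.3 rad and angle between coupon_centre's own z axis and vertical above 0.25 rad and distance between coupon_centre and rocker_pivot below 0.025 m), for 0.2 s.
At the end, for the whole second after the job is handed in: The coupon lies flat (within 0.1 rad) and still on top of the cooling block, its centre within 22 mm of the block's centre and its length within 0.25 rad of the block's, released; the clamp bar still stands up past 1.2 rad (horizontal distance between coupon_centre and block_top below 0.022 m and z of coupon_centre in the frame of block_top between 0.001 and 0.008 m and angle between coupon_centre's own z axis and vertical below 0.1 rad and angle between the y axis of coupon_centre and the y axis of cooling_block, either way round below 0.25 rad and linear speed of coupon below 0.02 m/s and value of joint clamp_bar above 1.2 rad); the robot touches nothing.
It fails at once if a bystander is moved more than 30 mm (distance of any of solder_reel, flux_jar, side_cutters, battery from where it was at the start of the episode above 0.03 m).
It also fails if it takes over 66 s, if anything falls off the work surface, if the arm or the gripper's body presses on something with over 40 N, if the wrist force passes 120 N, or if a joint passes its speed limit or range.

### The arm

A 6-joint arm with a two-finger parallel gripper is mounted at the origin on a cart in front of the work surface, level with it; the furniture and walls round the work are solid. World frame = base frame: x ahead of the robot, y to its left, z up, the work surface at z = 0. Lengths are in m, angles in rad, forces in N, time in s.
With the tool pointing down it reaches from about 0.25 to 0.85 m from the base axis. Payload 12.5 kg.
Tool frame: the origin (TCP) lies on the front face of the gripper's body, between the roots of the fingers; the fingertips stand 84 mm ahead of it and the grasp point (between the pads) lies 65 mm ahead of it; z points along the fingers, y is the line along which they close (so a half turn about z gives the same grasp; the last joint's range is limited). The gripper opens to 93 mm and grips with 3 to 60 N. Pads are 15 mm wide; open, the fingers measure 128 mm over their backs; the gripper's body (75 mm by 188 mm) begins 65 mm behind the grasp point.
Start: joints at [-0.085, 0.351, 1.652, -0, 1.139, -0.085], TCP at [0.55, 0, 0.303] pointing down, gripper open.
Joint ranges: [-2.75, 2.75], [-0.79, 2.1], [0.01, 2.65], [-1.57, 4.71], [0.07, 3.14], [-2.87, 2.87]. Speed limits (rad/s): [2.22, 2.22, 2.79, 3.14, 3.14, 3.14].

### API

Orientations are given as a unit quaternion [x, y, z, w].
In Python, from plant import r gives the robot as it stands. The module is installed in compiled form; this text tells all that it offers.
- The arm moves only by the tool step_arm, never from a script. Its argument "commands" is one flat list of numbers, 5 for each row, row after row: the shift along the tool's x, y, z in m, then the turn about the tool's z in rad, then the closure in counts, from 0 (fully open) to 255 (shut). In form: [tx, ty, tz, spin, claw, tx, ty, tz, spin, claw, ...]. A call has 1 to 12 rows; each row shifts and turns the commanded pose from where the row before left it, along the tool's axes as they then stand; what a row does not reach is not made up. A row lasts 1/12 s, in which the tool goes at most 41.7 mm and 7.16 degrees, less where a joint would pass 70% of its speed; a pose out of reach is approached as far as the arm can. A call is refused whole if a number of a shift passes 0.0417 or a number of a turn 0.125, either way. A call with a gripper value outside its range is refused whole. The fingers move at their own pace and stop on an object; "newtons" is the grip in N (left out, the last holds). Time passes only in rows, so rows that do not move let the fingers close. It gives the time, the measured TCP pose, the force, the opening and the grip force at its end, in the units of the state.
- r.sense(): the state, without advancing time (a new reading comes with each control period).
- r.get_image(name): name is "scene" or "side" or "wrist"; returns a dict with "image" (420x560x3 uint8, red, green, blue), "camera_matrix" (3x3 intrinsics, pixels), "D" ([k1, k2, p1, p2, k3] as OpenCV has them; the pictures are not rectified), "view" (4x4, takes a point from world to camera coordinates); the wrist camera has in their place "tool_from_camera" (4x4, takes a point from camera to tool coordinates, whose origin is the TCP and whose axes are the flange's). Camera axes: x right, y down, z forward; pixel columns grow to the right and rows downward; lengths in m; the calibration is good to about 2 mm. A picture is of the moment at which its call begins: read the wrist's pose just before it. There is no depth.
- r.hand_in(): hands the job in; it is judged then, once.
The state is a dict: "t": time; "joints": joint angles; "qd": joint speeds; "effort": joint torques, N m; "tcp_pos": TCP position; "orientation": TCP orientation; "force": force on the tool from outside, world axes, zero at the start; "torque": the same for the moment, N m; "finger_gap": finger opening in m; "grip_force": force on a finger pad.
Only numpy, scipy, OpenCV 4.12 (cv2) and the standard library are available. Lean on these libraries where they do the work, as an engineer would, in place of code of your own. Each camera call takes 0.05 s, during which the arm holds its last target. There are 200 camera calls.

## Working session

There is one attempt and no reset: what is moved stays moved. The work goes in short steps, Python scripts to look and compute and a tool call to move; the robot and the scene stay as the last step left them, time stands still between calls to the robot, and variables do not carry over. Pictures are saved under pics/ and viewed, at most 10 in all, crops included, and the job is handed in when it is done.

Besides the shell and the picture viewer there is one more tool, called after "Call:" as name(argument=value, ...), one argument or row to a line, values as JSON. step_arm: Moves the arm, as the interface text tells. Its arguments: {"type":"object","properties":{"commands":{"type":"array"},"newtons":{"type":"number"}},"required":["commands"]}

```bash
ls; mkdir -p pics
python3 - <<'E'
from plant import r
import cv2,json
s=r.sense();print(s)
for n in("scene","side"):
    d=r.get_image(n);cv2.imwrite(f"pics/{n}0.png",d["image"][:,:,::-1]);print(n,d["camera_matrix"],d["D"],d["view"])
d=r.get_image("wrist");cv2.imwrite("pics/wrist0.png",d["image"][:,:,::-1]);print(d["camera_matrix"],d["D"],d["tool_from_camera"])
E
```

```text
pics
{'t': 0.0, 'joints': array([-8.46334450e-02,  3.51254844e-01,  1.65246773e+00, -1.68646278e-05,
        1.13908188e+00, -8.45728182e-02]), 'qd': array([ 1.80161639e-04,  3.47774509e-04,  4.21545976e-04, -7.28728658e-05,
       -9.61581742e-05,  1.53205524e-03]), 'effort': array([ 1.41757551e-03, -4.97321892e+01, -2.85254824e+01,  6.99741254e-02,
        2.57699919e-02, -1.73020858e-04]), 'tcp_pos': array([5.49738468e-01, 2.63941652e-05, 3.02174590e-01]), 'orientation': array([ 7.07125588e-01,  7.07087714e-01, -3.96550149e-04, -4.58168220e-04]), 'force': array([-0.83397719, -0.58766593,  0.10399438]), 'torque': array([-0.0113019 , -0.01818948, -0.02651568]), 'grip_force': 0.0, 'finger_gap': 0.09288658072773628}
scene [[518.25387883   0.         285.3275652 ]
 [  0.         518.25387883 207.16388938]
 [  0.           0.           1.        ]] [-0.15575573  0.          0.          0.          0.        ] [[ 0.56385659 -0.82576139  0.01356024 -0.37469184]
 [-0.54475525 -0.38421707 -0.74539853  0.29301476]
 [ 0.6207314   0.41291086 -0.66648118  1.28782187]
 [ 0.          0.          
[... 176 characters left out ...]
     0.         0.         0.       ] [[-0.88428526 -0.46645963  0.02133038  0.37647065]
 [-0.22828056  0.39200762 -0.8911891   0.20772509]
 [ 0.40734207 -0.7929347  -0.45313023  1.35505817]
 [ 0.          0.          0.          1.        ]]
[[305.73724157   0.         283.1511563 ]
 [  0.         305.73724157 212.5349447 ]
 [  0.           0.           1.        ]] [-0.03958648  0.          0.          0.          0.        ] [[-9.15380478e-04 -9.53090878e-01 -3.02682904e-01  8.66402458e-02]
 [ 9.99999398e-01 -6.89070431e-04 -8.54469086e-04 -1.35620620e-03]
 [ 6.05816852e-04 -3.02683504e-01  9.53090935e-01 -8.26261239e-02]
 [ 0.00000000e+00  0.00000000e+00  0.00000000e+00  1.00000000e+00]]
```

View pics/scene0.png

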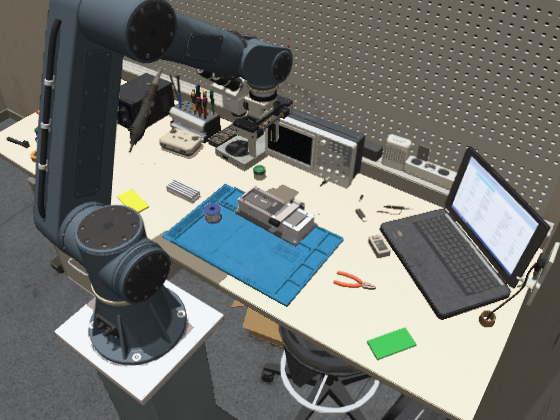

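View pics/side0.png

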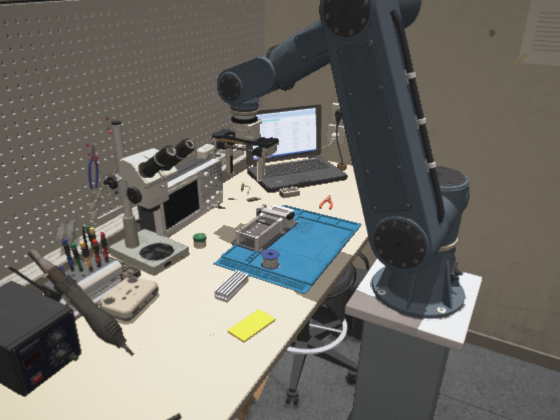

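View pics/wrist0.png

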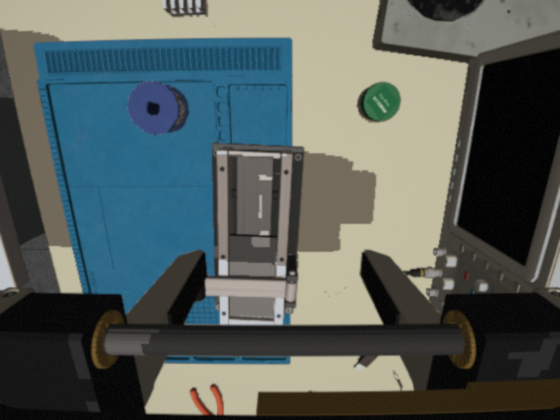

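The wrist picture shows the fixture (about 215–302, 145–325) with the bar at row 287, the hinge on the right at about (291,287) and the handle on the left at about (205,287). The reel is at (153,107), the jar at (381,102) and the block at (185,5). The scene and side pictures show the block beyond the fixture's open end, and the yellow and green look-alikes.

Run:
```python
import cv2
a=cv2.imread("pics/wrist0.png")[135:330,190:320]
b=cv2.resize(a,None,fx=3,fy=3,interpolation=cv2.INTER_CUBIC)
s=cv2.imread("pics/side0.png")[195:305,200:310]
s=cv2.resize(s,None,fx=3.6,fy=3.6,interpolation=cv2.INTER_CUBIC)
import numpy as np
o=np.zeros((585,390+396,3),'uint8');o[:,:390]=b;o[:396,390:]=s
cv2.imwrite("pics/crop1.png",o)
```

```text
(no output)
```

View pics/crop1.png

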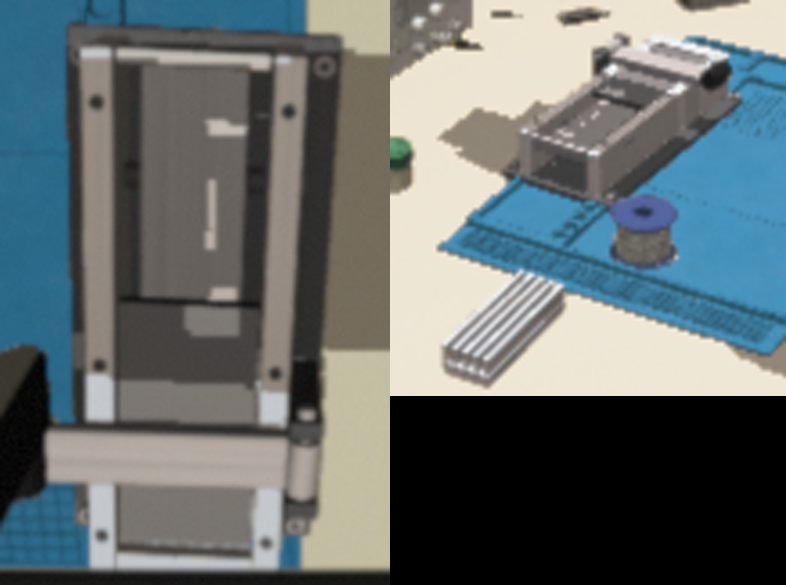

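The crop shows the rails' outer corners at about (217,151), (292,153), (219,324) and (283,324). The bed edge is at about row 235 and the coupon's front edge at about row 262.

```bash
cat > h.py <<'E'
import numpy as np,cv2
from plant import r
from scipy.spatial.transform import Rotation as R
def snap(n,save=None):
    s=r.sense();d=r.get_image(n)
    if "view" in d: M=np.linalg.inv(d["view"])
    else:
        T=np.eye(4);T[:3,:3]=R.from_quat(s["orientation"]).as_matrix();T[:3,3]=s["tcp_pos"];M=T@d["tool_from_camera"]
    if save: cv2.imwrite(save,d["image"][:,:,::-1])
    return d["image"],(d["camera_matrix"],d["D"],M)
def ray(cam,p,z):
    K,D,M=cam
    u=cv2.undistortPoints(np.array(p,float).reshape(-1,1,2),K,D)[:,0]
    v=np.c_[u,np.ones(len(u))]@M[:3,:3].T
    return M[:3,3]+v*((z-M[2,3])/v[:,2])[:,None]
def proj(cam,P):
    K,D,M=cam;V=np.linalg.inv(M)
    return cv2.projectPoints(np.array(P,float).reshape(-1,3),cv2.Rodrigues(V[:3,:3])[0],V[:3,3],K,D)[0][:,0]
E
python3 - <<'E'
from h import *
im,c=snap("wrist")
p=lambda *a:[(190+x/3-.33,135+y/3-.33) for x,y in a]
np.set_printoptions(precision=4,suppress=True)
print("rail",ray(c,p((80,48),(307,55),(88,567),(280,568),(114,75),(273,75),(115,545),(256,545)),.05))
print("bededge",ray(c,p((122,298),(260,302)),.042))
print("coupon",ray(c,p((120,382),(255,381),(118,545),(255,545)),.05))
print("bar",ray(c,p((50,430),(50,488),(290,430),(290,488)),.066))
print("base",ray(c,p((68,27),(341,38)),.012))
im,c=snap("side")
q=lambda *a:[(200+(x-390)/3.6-.36,195+y/3.6-.36) for x,y in a]
print("block",ray(c,q((525,272),(563,290),(490,368),(444,347)),.026))
print("rails side",ray(c,q((520,130),(588,150)),.05))
im,c=snap("wrist")
hs=cv2.cvtColor(im,cv2.COLOR_RGB2HSV)
for n,pt,z in(("reel",(153,107),.039),("jar",(381,102),.036)):print(n,ray(c,[pt],z))
E
```

```text
rail [[ 0.4756  0.0507  0.05  ]
 [ 0.5576  0.048   0.05  ]
 [ 0.4637 -0.1725  0.05  ]
 [ 0.5476 -0.1727  0.05  ]
 [ 0.4874  0.0409  0.05  ]
 [ 0.5453  0.0408  0.05  ]
 [ 0.4763 -0.161   0.05  ]
 [ 0.5373 -0.1608  0.05  ]]
bededge [[ 0.4842 -0.0494  0.042 ]
 [ 0.5397 -0.0511  0.042 ]]
coupon [[ 0.4829 -0.0827  0.05  ]
 [ 0.5376 -0.0822  0.05  ]
 [ 0.4776 -0.161   0.05  ]
 [ 0.5368 -0.1608  0.05  ]]
bar [[ 0.4572 -0.0957  0.066 ]
 [ 0.4551 -0.1221  0.066 ]
 [ 0.5517 -0.0955  0.066 ]
 [ 0.5517 -0.1218  0.066 ]]
base [[0.463  0.0549 0.012 ]
 [0.5722 0.0504 0.012 ]]
block [[0.4584 0.193  0.026 ]
 [0.42   0.1996 0.026 ]
 [0.4141 0.3099 0.026 ]
 [0.4569 0.3051 0.026 ]]
rails side [[0.5599 0.0388 0.05  ]
 [0.4916 0.0397 0.05  ]]
reel [[0.4073 0.0968 0.039 ]]
jar [[0.6542 0.1014 0.036 ]]
```

Call:
step_arm(
  commands=[0, 0, 0, 0.124, 0, 0, 0, 0, 0.125, 0, 0, 0, 0, 0.125, 0, 0, 0, 0, 0.125, 0, 0, 0, 0, 0.125, 0, 0, 0, 0, 0.125, 0, 0, 0, 0, 0.125, 0, 0, 0, 0, 0.125, 0, 0, 0, 0, 0.125, 0, 0, 0, 0, 0.125, 0, 0, 0, 0, 0.125, 0, 0, 0, 0, 0.125, 0],
)

```text
t: 1.3
tcp_pos: [0.55, 0.0, 0.3027]
orientation: [0.999, 0.033, -0.0, -0.0]
force: [0.1, 0.4, -1.4]
finger_gap: 0.093
grip_force: 0.0
```

Call:
step_arm(
  commands=[0, 0, 0, 0.117, 0, -0.02, 0.0225, 0.015, 0, 0, -0.02, 0.0225, 0.015, 0, 0, -0.02, 0.0225, 0.015, 0, 0, -0.02, 0.0225, 0.015, 0, 0, -0.02, 0.0225, 0.015, 0, 0, 0, 0, 0, 0, 0, 0, 0, 0, 0, 0],
)

```text
t: 1.97
tcp_pos: [0.4444, -0.1084, 0.2275]
orientation: [1.0, -0.024, -0.0, -0.0]
force: [0.6, 1.1, 0.4]
finger_gap: 0.0934
grip_force: 0.0
```

Run:
```python
from h import *
np.set_printoptions(precision=4,suppress=True)
im,c=snap("wrist","pics/w1.png");s=r.sense()
print(s['t'],s['tcp_pos'],R.from_quat(s['orientation']).as_matrix(),s['force'])
o=np.array([.511,-.061,0]);Y=-.045;F=R.from_euler('z',Y).as_matrix()
for n,p in(("handle",(-.064,-.05,.06)),("hinge",(.048,-.05,.06)),("rail",(-.041,.118,.05)),("railr",(-.041,-.118,.05)),("grasp",(0,0,0))):
    P=o+F@np.array(p) if n!="grasp" else s['tcp_pos']+[0,0,-.065]
    print(n,P,proj(c,P))
```

```text
2.0167 [ 0.4454 -0.108   0.2281] [[ 0.9989 -0.0463  0.0005]
 [-0.0463 -0.9989 -0.    ]
 [ 0.0005 -0.     -1.    ]] [-0.1414 -0.0329  0.4572]
handle [ 0.4448 -0.1081  0.06  ] [[284.8453 216.1749]]
hinge [ 0.5567 -0.1131  0.06  ] [[284.5969  75.6234]]
rail [0.4753 0.0587 0.05  ] [[ 94.7627 188.4649]]
railr [ 0.4647 -0.177   0.05  ] [[362.6883 187.2841]]
grasp [ 0.4454 -0.108   0.1631] [[285.7163 275.2642]]
```

View pics/w1.png

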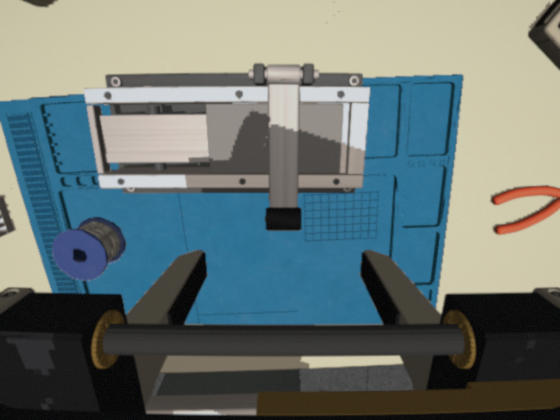

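The handle is at (284,219), 3 px from its predicted place and centred between the fingers. The hinge is at (284,73), and the coupon's front edge is near column 208.

Call:
step_arm(
  commands=[-0.001, 0, 0.021, 0, 0, 0, 0, 0.021, 0, 0, 0, 0, 0.021, 0, 0, 0, 0, 0.021, 0, 0, 0, 0, 0.019, 0, 60, 0, 0, 0, 0, 120, 0, 0, 0, 0, 180, 0, 0, 0, 0, 200, 0, 0, 0, 0, 200, 0, 0, 0, 0, 200, 0, 0, 0, 0, 200],
  newtons=15,
)

```text
t: 2.93
tcp_pos: [0.4444, -0.1079, 0.1255]
orientation: [1.0, -0.023, 0.001, 0.0]
force: [-0.5, -0.5, -0.4]
finger_gap: 0.0509
grip_force: 0.0
```

Run:
```python
import numpy as np
a0=0
P=lambda a:(-.112*np.cos(a),.112*np.sin(a))
A=np.linspace(0,1.85,25)
for a,b in zip(A[:-1],A[1:]):
    p,q=P(a),P(b);print(round(b,3),round(q[0]-p[0],4),round(-(q[1]-p[1]),4))
```

```text
0.077 0.0003 -0.0086
0.154 0.001 -0.0086
0.231 0.0017 -0.0085
0.308 0.0023 -0.0083
0.385 0.0029 -0.0081
0.462 0.0036 -0.0079
0.54 0.0041 -0.0076
0.617 0.0047 -0.0072
0.694 0.0053 -0.0068
0.771 0.0058 -0.0064
0.848 0.0062 -0.006
0.925 0.0067 -0.0055
1.002 0.0071 -0.0049
1.079 0.0074 -0.0044
1.156 0.0078 -0.0038
1.233 0.008 -0.0032
1.31 0.0082 -0.0025
1.388 0.0084 -0.0019
1.465 0.0085 -0.0012
1.542 0.0086 -0.0006
1.619 0.0086 0.0001
1.696 0.0086 0.0007
1.773 0.0085 0.0014
1.85 0.0084 0.0021
```

Fingers still closing; wait.

Call:
step_arm(
  commands=[0, 0, 0, 0, 220, 0, 0, 0, 0, 220, 0, 0, 0, 0, 220, 0, 0, 0, 0, 220, 0, 0, 0, 0, 220, 0, 0, 0, 0, 220],
)

```text
t: 3.43
tcp_pos: [0.444, -0.1082, 0.1249]
orientation: [1.0, -0.023, 0.0, 0.0]
force: [-1.6, -4.6, 1.0]
finger_gap: 0.0297
grip_force: 15.0
```

Call:
step_arm(
  commands=[0.0003, 0, -0.0086, 0, 220, 0.001, 0, -0.0086, 0, 220, 0.0017, 0, -0.0085, 0, 220, 0.0023, 0, -0.0083, 0, 220, 0.0029, 0, -0.0081, 0, 220, 0.0036, 0, -0.0079, 0, 220, 0.0041, 0, -0.0076, 0, 220, 0.0047, 0, -0.0072, 0, 220],
)

```text
t: 4.1
tcp_pos: [0.4643, -0.1092, 0.1895]
orientation: [1.0, -0.023, -0.001, 0.0]
force: [-1.1, -6.7, -6.1]
finger_gap: 0.03
grip_force: 15.0
```

Call:
step_arm(
  commands=[0.0053, 0.0003, -0.0068, 0, 220, 0.0058, 0.0002, -0.0064, 0, 220, 0.0062, 0, -0.006, 0, 220, 0.0067, 0, -0.0055, 0, 220, 0.0071, 0, -0.0049, 0, 220, 0.0074, 0, -0.0044, 0, 220, 0.0078, 0, -0.0038, 0, 220, 0.008, 0, -0.0032, 0, 220, 0.0082, 0, -0.0025, 0, 220, 0.0084, 0, -0.0019, 0, 220],
)

```text
t: 4.93
tcp_pos: [0.5355, -0.1127, 0.2353]
orientation: [1.0, -0.023, -0.001, 0.0]
force: [-4.8, -3.3, 1.7]
finger_gap: 0.0295
grip_force: 15.0
```

Call:
step_arm(
  commands=[0.0085, 0, -0.0012, 0, 220, 0.0086, 0, -0.0006, 0, 220, 0.0086, 0, 0.0001, 0, 220, 0.0086, 0, 0.0007, 0, 220, 0.0085, 0, 0.0014, 0, 220, 0.0084, 0, 0.0021, 0, 220, 0, 0, 0, 0, 220, 0, 0, 0, 0, 220],
)

```text
t: 5.6
tcp_pos: [0.5881, -0.1153, 0.2336]
orientation: [1.0, -0.023, 0.002, 0.001]
force: [3.1, -4.3, 3.5]
finger_gap: 0.0297
grip_force: 15.0
```

Call:
step_arm(
  commands=[0, 0, 0, 0, 0, 0, 0, 0, 0, 0, 0, 0, 0, 0, 0, 0, 0, 0, 0, 0, 0, 0, 0, 0, 0, 0, 0, 0, 0, 0, 0, 0, -0.02, 0, 0, 0, 0, -0.03, 0, 0, 0, 0, -0.03, 0, 0, -0.03, 0, 0, 0, 0, -0.03, 0, 0, 0, 0, -0.03, 0, 0, 0, 0],
)

```text
t: 6.6
tcp_pos: [0.4955, -0.1105, 0.3126]
orientation: [1.0, -0.022, 0.0, 0.0]
force: [-0.0, 0.3, 0.4]
finger_gap: 0.0923
grip_force: 0.0
```

Call:
step_arm(
  commands=[-0.03, 0, 0, 0, 150, -0.025, -0.01, 0, 0, 255, 0, 0, 0, 0, 255, 0, 0, 0, 0, 255, 0, 0, 0, 0, 255],
)

```text
t: 7.02
tcp_pos: [0.4428, -0.0984, 0.3128]
orientation: [1.0, -0.023, 0.001, 0.0]
force: [-0.4, -0.0, -0.1]
finger_gap: 0.0647
grip_force: 0.0
```

Run:
```python
from h import *
np.set_printoptions(precision=4,suppress=True)
im,c=snap("wrist","pics/w2.png");s=r.sense()
print(s['t'],s['tcp_pos'],s['finger_gap'],s['force'])
b=im[:,:,::-1]
sc=cv2.imread("pics/w2.png");im2,_=snap("scene");cr=cv2.resize(np.ascontiguousarray(im2[170:250,220:330,::-1]),None,fx=2.1,fy=2.1)
sc=cv2.hconcat([sc,np.zeros((420,236,3),'uint8')]);sc[:cr.shape[0],560:560+cr.shape[1]]=cr
cv2.imwrite("pics/w2c.png",sc)
```

```text
7.0667 [ 0.443  -0.0985  0.3126] 0.06017088763594038 [ 0.142  -0.1134  0.2457]
```

View pics/w2c.png

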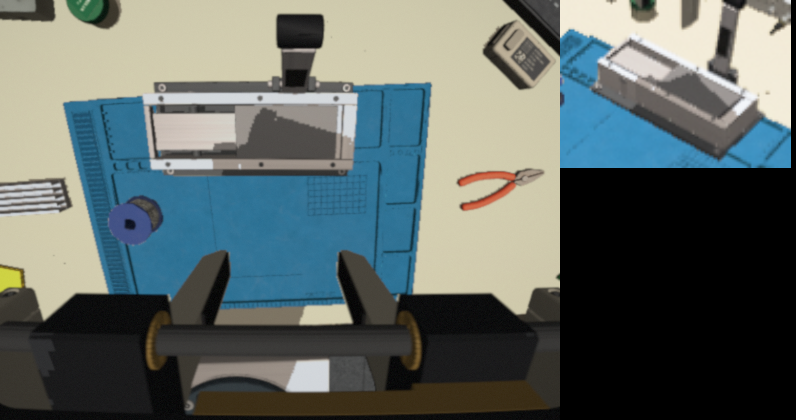

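The bar stands leaning back, with the handle at (300,30). The coupon spans columns 235 to about 340 in the channel (rows 105–160), and the beige rocker floor is to its left.

Run:
```python
from h import *
np.set_printoptions(precision=4,suppress=True)
im,c=snap("wrist")
o=np.array([.511,-.061,0]);F=R.from_euler('z',-.045).as_matrix()
P=ray(c,[(148,169),(355,168),(144,95),(357,95),(235,115),(236,150),(340,150),(342,107),(154,110)],.05)
print(P);print((P-o)@F)
# coupon edge profile
g=cv2.cvtColor(im,cv2.COLOR_RGB2GRAY).astype(int)
for v in (120,135,150): print(v,g[v,145:165],g[v,228:242],g[v,332:350])
for u in (180,220,320): print(u,g[90:108,u],g[155:175,u])
s=r.sense();print(s['tcp_pos'],s['finger_gap'])
```

```text
[[ 0.476   0.0563  0.05  ]
 [ 0.466  -0.1794  0.05  ]
 [ 0.5553  0.047   0.05  ]
 [ 0.5441 -0.18    0.05  ]
 [ 0.5296 -0.0486  0.05  ]
 [ 0.4923 -0.0464  0.05  ]
 [ 0.4869 -0.1622  0.05  ]
 [ 0.5326 -0.1641  0.05  ]
 [ 0.5395  0.0387  0.05  ]]
[[-0.0402  0.1156  0.05  ]
 [-0.0396 -0.1203  0.05  ]
 [ 0.0394  0.1099  0.05  ]
 [ 0.0385 -0.1174  0.05  ]
 [ 0.018   0.0132  0.05  ]
 [-0.0194  0.0138  0.05  ]
 [-0.0195 -0.1022  0.05  ]
 [ 0.0262 -0.102   0.05  ]
 [ 0.0239  0.1009  0.05  ]]
120 [157 181 191 192 174 121  67  79 139 182 193 193 195 196 195 195 196 197
 195 197] [211 211 210 210 210 209 191 151 146 150 152 150 151 150] [148 149 147 147 159 191 213 218 209 168 134 177 211 218 218 218 218 217]
135 [102 123 166 186 192 192 164  98  51  70 130 182 195 196 196 196 197 197
 197 198] [211 211 212 210 211 211 209 191 160 149 150 150 150 151] [ 79  78  79  85 117 145 157 156 140 112 120 159 189 196 191 188 193 207]
150 [ 99  99 103 130 173 190 193 186 151  87  54  78 118 141 141 133 126 124
 122 118] [72 72 73 71 73 73 71 70 66 73 77 77 77 77] [ 78  78  86 112 142 157 158 145 116 111 138 158 161 159 157 156 154 154]
180 [ 89  98 138 188 213 217 217 217 218 217 217 218 215 196 128  83  88  90] [ 64  71  73 108 176 211 218 218 218 217 219 218 219 203 150 102  94  94
  95  99]
220 [ 91  95 137 199 217 218 217 217 218 217 217 218 213 183 114  80  90  90] [ 67  69  72  89 126 148 153 150 150 150 150 152 152 143 109  94  96  95
  94  93]
320 [ 92  99 134 186 213 218 217 218 218 217 218 218 212 191 162 155 147 147] [ 77  79  79  83  98 137 152 154 153 153 150 150 147 137 106  71  54  52
  51  50]
[ 0.4429 -0.0984  0.3123] 0.052641079935965174
```

Call:
step_arm(
  commands=[0.033, 0.005, 0, 0, 255, 0.0333, 0.0045, 0, 0, 255, 0, 0, 0.035, 0, 255, 0, 0, 0.035, 0, 255, 0, 0, 0.035, 0, 255, 0, 0, 0.035, 0, 255, 0, 0, 0.028, 0, 255, 0, 0, 0, 0, 255],
  newtons=30,
)

```text
t: 7.83
tcp_pos: [0.5066, -0.1103, 0.1399]
orientation: [1.0, -0.023, -0.003, -0.001]
force: [-1.4, 0.5, -0.7]
finger_gap: 0.0015
grip_force: 0.0
```

Call:
step_arm(
  commands=[0, 0, 0.002, 0, 255, 0, 0, 0.002, 0, 255, 0, 0, 0.001, 0, 255, 0, 0, 0, 0, 255],
)

```text
t: 8.17
tcp_pos: [0.5085, -0.1108, 0.1406]
orientation: [1.0, -0.023, 0.001, 0.0]
force: [-0.3, -0.3, 0.1]
finger_gap: 0.0006
grip_force: 0.0
```

Call:
step_arm(
  commands=[0, 0, 0.002, 0, 255, 0, 0, 0.002, 0, 255, 0, 0, 0.001, 0, 255, 0, 0, 0.001, 0, 255, 0, 0, 0, 0, 255],
)

```text
t: 8.58
tcp_pos: [0.5094, -0.1111, 0.1374]
orientation: [1.0, -0.022, 0.002, 0.001]
force: [-10.8, 3.4, 44.7]
finger_gap: 0.0004
grip_force: 22.8
```

Call:
step_arm(
  commands=[0, 0, -0.0025, 0, 255, 0, 0, 0, 0, 255],
)

```text
t: 8.75
tcp_pos: [0.5086, -0.1109, 0.1375]
orientation: [1.0, -0.023, 0.001, 0.0]
force: [-4.4, 1.1, 23.1]
finger_gap: 0.0005
grip_force: 11.6
```

Call:
step_arm(
  commands=[0, 0, -0.0007, 0, 255, 0, -0.003, 0, 0, 255, 0, -0.005, 0, 0, 255, 0, -0.005, 0, 0, 255, 0, -0.005, 0, 0, 255, 0, -0.005, 0, 0, 255, 0, -0.004, 0, 0, 255, 0, -0.003, 0, 0, 255, 0, 0, 0, 0, 255],
)

```text
t: 9.5
tcp_pos: [0.5101, -0.0805, 0.1376]
orientation: [1.0, -0.022, 0.001, 0.0]
force: [0.7, 1.9, 9.8]
finger_gap: 0.001
grip_force: 5.1
```

Run:
```python
from h import *
np.set_printoptions(precision=4,suppress=True)
im,c=snap("wrist","pics/w3.png");s=r.sense();print(s['tcp_pos'],s['force'])
o=np.array([.511,-.061,0]);F=R.from_euler('z',-.045).as_matrix()
g=cv2.cvtColor(im,cv2.COLOR_RGB2GRAY).astype(int)
for x in(-.018,0.018):
  for y in np.arange(0,.09,.01):
    u,v=proj(c,o+F@[x,y,.05])[0];print((x,round(y,3),int(u),int(v)),g[int(v),int(u)] if 0<=u<560 and 0<=v<420 else None,end=' ')
```

```text
[ 0.5101 -0.0805  0.1376] [ 0.5165  2.0736 10.7383]
(-0.018, np.float64(0.0), 255, 284) 78 (-0.018, np.float64(0.01), 239, 284) 84 (-0.018, np.float64(0.02), 223, 283) 84 (-0.018, np.float64(0.03), 207, 283) 81 (-0.018, np.float64(0.04), 192, 283) 83 (-0.018, np.float64(0.05), 176, 283) 81 (-0.018, np.float64(0.06), 161, 283) 56 (-0.018, np.float64(0.07), 145, 283) 79 (-0.018, np.float64(0.08), 130, 283) 80 (0.018, np.float64(0.0), 253, 230) 84 (0.018, np.float64(0.01), 236, 230) 84 (0.018, np.float64(0.02), 219, 230) 84 (0.018, np.float64(0.03), 203, 230) 83 (0.018, np.float64(0.04), 186, 230) 138 (0.018, np.float64(0.05), 170, 230) 121 (0.018, np.float64(0.06), 153, 230) 120 (0.018, np.float64(0.07), 137, 230) 215 (0.018, np.float64(0.08), 120, 230) 212
```

View pics/w3.png

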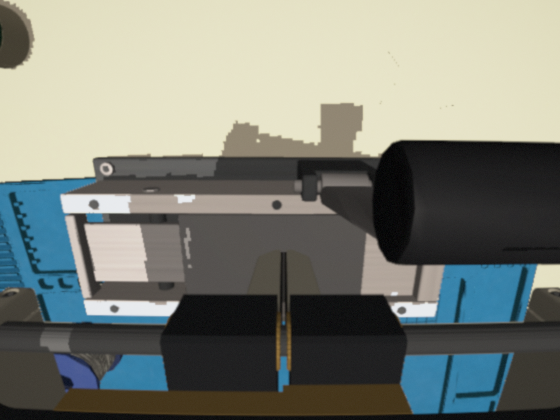

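The coupon's front edge is now at column 185, about y = +42 mm of the fixture, so it follows the fingertips.

Call:
step_arm(
  commands=[0, -0.004, 0.0003, 0, 255, 0, -0.006, 0, 0, 255, 0, -0.006, 0, 0, 255, 0, -0.006, 0, 0, 255, 0, -0.006, 0, 0, 255, 0, -0.006, 0, 0, 255, 0, -0.006, 0, 0, 255, 0, -0.006, 0, 0, 255, 0, -0.005, 0, 0, 255, 0, -0.003, 0, 0, 255, 0, 0, 0, 0, 255],
)

```text
t: 10.47
tcp_pos: [0.5128, -0.0265, 0.1375]
orientation: [1.0, -0.022, 0.002, 0.0]
force: [0.8, 3.0, 12.4]
finger_gap: 0.0004
grip_force: 6.4
```

Call:
step_arm(
  commands=[0, -0.002, 0, 0, 255, 0, -0.002, 0, 0, 255, 0, -0.002, 0, 0, 255, 0, -0.002, 0, 0, 255, 0, -0.001, 0, 0, 255, 0, 0, 0, 0, 255],
)

```text
t: 10.97
tcp_pos: [0.5132, -0.0181, 0.1375]
orientation: [1.0, -0.022, 0.002, 0.0]
force: [0.8, -3.0, 12.0]
finger_gap: 0.0009
grip_force: 6.1
```

Call:
step_arm(
  commands=[0, -0.0015, 0, 0, 255, 0, -0.0015, 0, 0, 255, 0, 0, 0, 0, 255],
)

```text
t: 11.22
tcp_pos: [0.5133, -0.0152, 0.1375]
orientation: [1.0, -0.022, 0.002, 0.001]
force: [-0.0, -4.2, 11.7]
finger_gap: 0.0007
grip_force: 6.1
```

Call:
step_arm(
  commands=[0, 0, -0.02, 0, 255, 0, 0, -0.035, 0, 255, -0.02, 0, -0.035, 0, 255, -0.02, 0, -0.035, 0, 255, -0.02, 0, -0.02, 0, 255, 0, 0, 0, 0, 255, 0, 0, 0, 0, 255],
)

```text
t: 11.8
tcp_pos: [0.4522, -0.012, 0.2822]
orientation: [1.0, -0.023, 0.001, 0.0]
force: [0.6, 0.1, -0.0]
finger_gap: 0.0008
grip_force: 0.0
```

Run:
```python
from h import *
np.set_printoptions(precision=4,suppress=True)
im,c=snap("wrist","pics/w4.png");s=r.sense();print(s['tcp_pos'],s['force'])
a=proj(c,[.46,.08,.05])[0];print(a,proj(c,[.55,-.19,.05]))
b=cv2.imread("pics/w4.png")[60:260,60:460];cv2.imwrite("pics/w4c.png",cv2.resize(b,None,fx=2,fy=2,interpolation=cv2.INTER_CUBIC))
```

```text
[ 0.4525 -0.0121  0.2812] [-0.3567 -0.074  -0.3898]
[198.0524 194.9484] [[461.5898  93.8294]]
```

View pics/w4c.png

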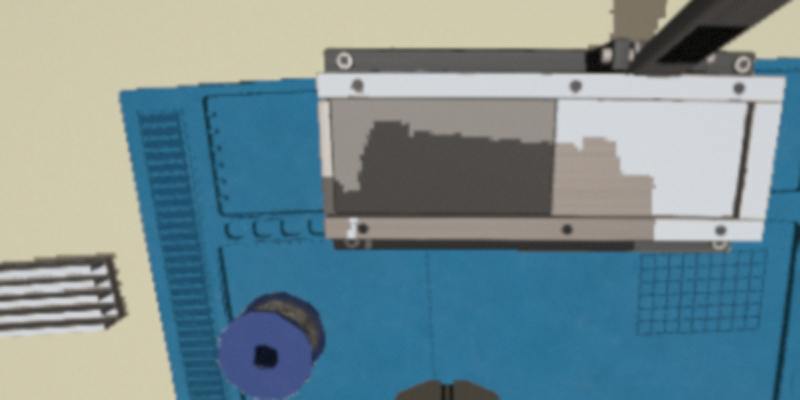

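The coupon now lies flush against the lip, at crop columns 330–555.

Call:
step_arm(
  commands=[0, 0, 0, -0.125, 255, 0, 0, 0, -0.125, 255, 0, 0, 0, -0.125, 255, 0, 0, 0, -0.125, 255, 0, 0, 0, -0.125, 255, 0, 0, 0, -0.125, 255, 0, 0, 0, -0.125, 255, 0, 0, 0, -0.125, 255, 0, 0, 0, -0.125, 255, 0, 0, 0, -0.125, 255, 0, 0, 0, -0.125, 255, 0, 0, 0, -0.125, 255],
)

```text
t: 12.85
tcp_pos: [0.4527, -0.0121, 0.2797]
orientation: [0.745, 0.667, -0.001, -0.001]
force: [-0.9, 0.6, -0.6]
finger_gap: 0.0004
grip_force: 0.0
```

Call:
step_arm(
  commands=[0, 0, 0, -0.07, 255, 0.024, 0.03, 0, 0, 255, 0.024, 0.0306, 0, 0, 255, 0, 0, 0.035, 0, 255, 0, 0, 0.035, 0, 255, 0, 0, 0.035, 0, 255, 0, 0, 0.025, 0, 255, 0, 0, 0.007, 0, 255, 0, 0, 0, 0, 255, 0, 0, 0, 0, 255],
)

```text
t: 13.68
tcp_pos: [0.5155, 0.0331, 0.1444]
orientation: [0.723, 0.691, -0.0, -0.0]
force: [0.2, -0.2, 0.3]
finger_gap: 0.0008
grip_force: 0.0
```

Run:
```python
from h import *
s=r.sense();print(s['tcp_pos'],R.from_quat(s['orientation']).as_matrix().round(3),s['force'],s['joints'])
o=np.array([.511,-.061,0]);F=R.from_euler('z',-.045).as_matrix();print((s['tcp_pos']-o)@F)
```

```text
[0.51552907 0.0330807  0.14439027] [[ 0.046  0.999 -0.001]
 [ 0.999 -0.046  0.   ]
 [-0.    -0.001 -1.   ]] [ 0.20623631 -0.21222019  0.34804365] [-2.60520300e-02  5.17652043e-01  1.86004035e+00 -1.09215446e-05
  7.64404972e-01  1.99485331e-02]
[0.00029228 0.0941892  0.14439027]
```

Call:
step_arm(
  commands=[0, 0, 0.003, 0, 255, 0, 0, 0.003, 0, 255, 0, 0, 0.003, 0, 255, 0, 0, 0.003, 0, 255, 0, 0, 0.002, 0, 255, 0, 0, 0, 0, 255],
)

```text
t: 14.18
tcp_pos: [0.5158, 0.0335, 0.1313]
orientation: [0.723, 0.691, 0.001, 0.001]
force: [-0.4, 4.0, 6.0]
finger_gap: 0.0005
grip_force: 3.6
```

Call:
step_arm(
  commands=[0, 0, 0.002, 0, 255, 0, 0, 0.001, 0, 255, 0, 0, 0.001, 0, 255, 0, 0, 0, 0, 255],
)

```text
t: 14.52
tcp_pos: [0.5159, 0.0335, 0.1275]
orientation: [0.723, 0.691, 0.001, 0.001]
force: [0.1, 5.1, 7.7]
finger_gap: 0.0004
grip_force: 4.3
```

Call:
step_arm(
  commands=[0, 0, 0.0015, 0, 255, 0, 0, 0.0015, 0, 255, 0, 0, 0, 0, 255],
)

```text
t: 14.77
tcp_pos: [0.5158, 0.0334, 0.1244]
orientation: [0.723, 0.691, 0.001, 0.001]
force: [-0.6, 3.3, 6.7]
finger_gap: 0.0007
grip_force: 3.9
```

Call:
step_arm(
  commands=[0, 0, 0.001, 0, 255, 0, 0, 0.0005, 0, 255, 0, 0, 0, 0, 255],
)

```text
t: 15.02
tcp_pos: [0.5159, 0.0334, 0.1233]
orientation: [0.723, 0.691, 0.001, 0.001]
force: [-1.8, 3.8, 12.4]
finger_gap: 0.0005
grip_force: 6.3
```

Call:
step_arm(
  commands=[0, 0, -0.02, 0, 255, 0, 0, -0.04, 0, 255, 0, 0, -0.04, 0, 0, -0.025, 0, 0, 0, 0, -0.025, 0, 0, 0, 0, -0.025, 0, 0, 0, 0, 0, 0, 0, 0, 0, 0, 0, 0, 0, 0, 0, 0, 0, 0, 0, 0, 0, 0, 0, 0],
)

```text
t: 15.85
tcp_pos: [0.5117, -0.0411, 0.2219]
orientation: [0.723, 0.691, 0.0, -0.0]
force: [0.3, 0.2, -0.2]
finger_gap: 0.0493
grip_force: 0.0
```

Run:
```python
from h import *
s=r.sense();print(s['tcp_pos'],s['finger_gap'])
o=np.array([.511,-.061,0]);F=R.from_euler('z',-.045).as_matrix();print((s['tcp_pos']-o)@F)
im,c=snap("wrist","pics/w5.png")
a,_=snap("side","pics/s5.png")
A=cv2.imread("pics/w5.png");B=cv2.resize(cv2.imread("pics/s5.png")[190:270,220:310],None,fx=2.6,fy=2.6)
o=np.zeros((420,800,3),'uint8');o[:,:560]=A;o[:B.shape[0],560:560+B.shape[1]]=B;cv2.imwrite("pics/w5c.png",o)
```

```text
[ 0.51166349 -0.0410849   0.22188931] 0.049287677918274174
[-0.00023305  0.01992478  0.22188931]
```

View pics/w5c.png

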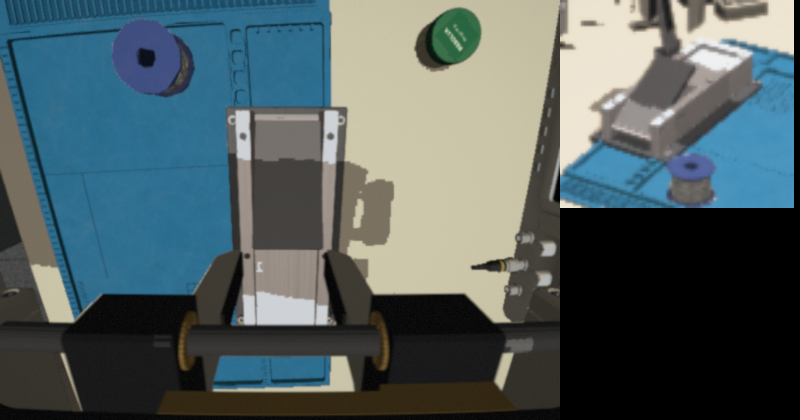

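The coupon stands tilted on the rocker. Its raised end is at row 249 (columns 253–323), between the fingers, which are still opening.

Call:
step_arm(
  commands=[0, 0, 0, 0, 0, 0, 0, 0, 0, 0, 0, 0, 0, 0, 0, 0, 0, 0, 0, 0, 0, 0, 0, 0, 0],
)

```text
t: 16.37
tcp_pos: [0.5116, -0.0418, 0.2218]
orientation: [0.723, 0.691, -0.0, -0.0]
force: [0.3, 0.3, 0.8]
finger_gap: 0.0902
grip_force: 0.0
```

Run:
```python
from h import *
s=r.sense();print(s['tcp_pos'],s['finger_gap'])
o=np.array([.511,-.061,0.003]);F=R.from_euler('z',-.045).as_matrix()
im,c=snap("wrist")
for t in(.3,.4,.5):
  for y in (-66,44):
    Y=y*np.cos(t)+8*np.sin(t);Z=8*np.cos(t)-y*np.sin(t)
    print(t,y,Y+60,Z+42,[proj(c,o+F@[x,.06+Y/1e3,.042+Z/1e3])[0].round(1) for x in(-.028,.028)])
```

```text
[ 0.51162315 -0.0417599   0.22179743] 0.09019573635031088
0.3 -66 -0.688046628999281 69.14702555265326 [array([251.8, 250.2]), array([319.2, 250.1])]
0.3 44 104.39896717481739 36.63980281990591 [array([251.6, 117.7]), array([319. , 117.6])]
0.4 -66 2.325321134278788 75.07009854439401 [array([250.9, 249.8]), array([320.2, 249.7])]
0.4 44 103.64203047459614 32.234080890442456 [array([252.1, 118.6]), array([318.4, 118.5])]
0.5 -66 5.9149552240690255 80.66274604300038 [array([250.1, 248.6]), array([321.1, 248.5])]
0.5 44 102.44903703201003 27.92593679653805 [array([252.6, 120. ]), array([317.8, 119.9])]
```

Call:
step_arm(
  commands=[0, 0.001, 0.025, 0, 0, 0, 0, 0.025, 0, 0, 0, 0, 0.02, 0, 0, 0, 0, 0.01, 0, 0, 0, 0, 0, 0, 60, 0, 0, 0, 0, 130, 0, 0, 0, 0, 160, 0, 0, 0, 0, 160, 0, 0, 0, 0, 160, 0, 0, 0, 0, 160, 0, 0, 0, 0, 160],
  newtons=35,
)

```text
t: 17.33
tcp_pos: [0.5129, -0.0419, 0.1424]
orientation: [0.723, 0.691, 0.0, 0.0]
force: [-0.7, -0.4, 4.4]
finger_gap: 0.0555
grip_force: 35.0
```

Call:
step_arm(
  commands=[0, 0, 0, 0, 160, 0, 0, 0, 0, 160, 0, 0, 0, 0, 160],
)

```text
t: 17.58
tcp_pos: [0.5129, -0.0419, 0.1423]
orientation: [0.723, 0.691, 0.0, 0.0]
force: [-1.1, 0.9, 5.2]
finger_gap: 0.0554
grip_force: 35.0
```

Call:
step_arm(
  commands=[-0.002, 0, -0.003, 0, 160, -0.002, 0, -0.006, 0, 160, 0, 0, -0.01, 0, 160, 0, 0, -0.015, 0, 160, 0, 0, -0.02, 0, 160, 0, 0, -0.02, 0, 160, 0, 0, -0.02, 0, 160, 0, 0, 0, 0, 160],
)

```text
t: 18.25
tcp_pos: [0.5135, -0.0461, 0.2398]
orientation: [0.723, 0.691, 0.002, 0.002]
force: [0.9, 0.7, -0.0]
finger_gap: 0.0555
grip_force: 35.0
```

Run:
```python
from h import *
s=r.sense();print(s['tcp_pos'],s['finger_gap'],s['grip_force'],s['force'],s['torque'])
im,c=snap("wrist","pics/w6.png")
g=cv2.cvtColor(im,cv2.COLOR_RGB2GRAY).astype(int)
print(g[0:330:5,288])
T=R.from_quat(s['orientation']).as_matrix();G=s['tcp_pos']
# coupon top outline predicted for pitch t, held d=48 -> far end 62+... 
for t in(.2,.5,.8,1.1):
  print(t,[proj(c,G+T@[L*np.cos(t)+.004*np.sin(t),x,.070+L*np.sin(t)-.004*np.cos(t)])[0].round(0) for L in(-.018,.092) for x in(-.028,.028)])
```

```text
[ 0.51345959 -0.04613342  0.23984533] 0.05550092904754722 34.98811483383179 [ 0.94974043  0.68898676 -0.00744331] [-0.03640084 -0.05294281  0.01234503]
[ 69  91  97  96  95  87  92  96  97  99  97  98  96  97  97  99  97  99
  99 100  98 100 164 106 149 117 117 118 118 118 119 120 120 120  69  69
  70  69  70  70  68  69  69  71  70  70  72  70  72  70  69  71  71  71
  73  70  72  71  71  72  72  72 215 202 123 103]
0.2 [array([236., 311.]), array([336., 310.]), array([232., 107.]), array([340., 107.])]
0.5 [array([234., 311.]), array([338., 311.]), array([240., 123.]), array([332., 123.])]
0.8 [array([233., 308.]), array([340., 308.]), array([245., 145.]), array([326., 145.])]
1.1 [array([232., 302.]), array([341., 302.]), array([249., 172.]), array([322., 172.])]
```

View pics/w6.png

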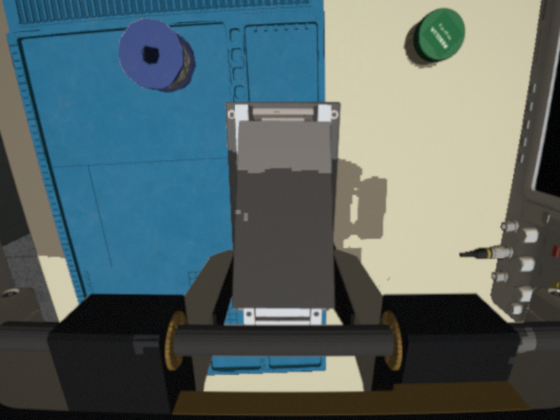

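The coupon is held, tilted about 0.5 rad: its low end is at row 121 and its near end at about row 308, over columns 235–335.

Call:
step_arm(
  commands=[0.01, -0.005, -0.015, 0, 160, 0.02, -0.011, -0.015, 0, 160, 0.02, -0.011, -0.015, 0, 160, 0.02, -0.011, -0.015, 0, 160, 0.02, -0.011, -0.015, 0, 160, 0.02, -0.011, -0.015, 0, 160, 0.02, -0.011, -0.015, 0, 160, 0.015, -0.009, -0.015, 0, 160, 0.008, -0.004, 0, 0, 160, 0, 0, 0, 0, 160, 0, 0, 0, 0, 160, 0, 0, 0, 0, 160],
)

```text
t: 19.3
tcp_pos: [0.4357, 0.1101, 0.3545]
orientation: [0.723, 0.69, -0.001, -0.0]
force: [-0.1, -0.2, -1.4]
finger_gap: 0.0556
grip_force: 35.0
```

Run:
```python
from h import *
np.set_printoptions(precision=4,suppress=True)
im,c=snap("wrist","pics/w7.png");s=r.sense();print(s['tcp_pos'],s['finger_gap'],s['grip_force'])
C=[(.417,.197,.026),(.457,.197,.026),(.457,.307,.026),(.417,.307,.026)]
print(proj(c,C))
hs=cv2.cvtColor(im,cv2.COLOR_RGB2HSV);g=cv2.cvtColor(im,cv2.COLOR_RGB2GRAY)
# background cream: get low-saturation mask
m=(hs[:,:,1]<28).astype('uint8');m[119:]=0
m=cv2.morphologyEx(m,cv2.MORPH_CLOSE,np.ones((5,5)))
n,l,st,ce=cv2.connectedComponentsWithStats(m)
for i in range(1,n):
  if st[i,4]>200:
    q=cv2.minAreaRect(cv2.findContours((l==i).astype('uint8'),0,2)[0][0]);print(st[i],q)
    P=ray(c,cv2.boxPoints(q),.026);print(P)
for v in(20,50,80):print(v,hs[v,230:340:3,1],g[v,230:340:3])
```

```text
[0.4357 0.1101 0.3547] 0.05527182475272378 34.987637400627136
[[267.3414 116.209 ]
 [298.4002 114.6731]
 [295.2327  18.9476]
 [261.7119  20.7654]]
[    0     0   124   119 13516] ((61.49999237060547, 58.99999237060547), (122.99998474121094, 117.99998474121094), -0.0)
[[0.0591 0.2163 0.026 ]
 [0.0996 0.3534 0.026 ]
 [0.2537 0.3396 0.026 ]
 [0.2286 0.205  0.026 ]]
[ 450   17  110  102 9768] ((504.5, 67.49999237060547), (108.99998474121094, 100.99998474121094), -0.0)
[[0.6543 0.185  0.026 ]
 [0.643  0.3028 0.026 ]
 [0.7807 0.3014 0.026 ]
 [0.8036 0.1807 0.026 ]]
[ 265   21   38   97 3160] ((284.2587890625, 69.14007568359375), (95.62591552734375, 33.93378829956055), 86.42366790771484)
[[0.42   0.305  0.026 ]
 [0.4605 0.3053 0.026 ]
 [0.4644 0.1953 0.026 ]
 [0.4207 0.1947 0.026 ]]
20 [41 43 41 43 43 41 44 43 42 42 43 43 43 42 41 43 43 41 41 40 38 44 29 40
 42 42 43 43 42 41 42 43 43 44 43 44 44] [197 197 197 197 198 196 198 196 198 198 198 197 197 198 197 198 198 196
 197 199 198 196 189 195 198 198 197 197 198 197 198 198 196 197 198 196
 196]
50 [41 42 42 42 42 42 42 41 43 41 42 43 37  7  8 10 11  4  0 11 10  1  3 14
 42 42 43 43 42 42 43 42 43 42 43 42 44] [199 200 200 199 200 200 200 199 199 198 200 199 199 187 199 204 188 206
 200 204 202 188 178 203 199 200 199 198 199 200 199 199 198 199 199 199
 197]
80 [42 43 42 42 43 43 43 43 42 42 43 43 43 19  0 12 11  9  3  5  8  4 10 11
 34 43 43 42 42 41 43 42 43 42 43 41 43] [200 200 200 201 201 199 201 201 201 199 200 201 199 189 177 210 206 202
 203 190 186 196 202 201 174 200 201 199 201 200 199 199 200 200 199 200
 200]
```

Call:
step_arm(
  commands=[0, 0, 0, -0.071, 160, 0.02, 0.002, 0, 0, 160, 0.025, 0.002, 0.01, 0, 160, 0.025, 0.002, 0.02, 0, 160, 0.02, 0.0019, 0.03, 0, 160, 0.012, 0, 0.035, 0, 160, 0, 0, 0.035, 0, 160, 0, 0, 0.03, 0, 160, 0, 0, 0.025, 0, 160, 0, 0, 0.015, 0, 160, 0, 0, 0, 0, 160, 0, 0, 0, 0, 160],
)

```text
t: 20.35
tcp_pos: [0.441, 0.2124, 0.1552]
orientation: [0.699, 0.716, -0.001, -0.0]
force: [-1.3, 0.2, -1.6]
finger_gap: 0.0556
grip_force: 35.0
```

Run:
```python
from h import *
np.set_printoptions(precision=4,suppress=True)
im,c=snap("wrist","pics/w8.png");s=r.sense();print(s['tcp_pos'],s['finger_gap'],s['grip_force'],s['force'],R.from_quat(s['orientation']).as_matrix()[:,0])
g=cv2.cvtColor(im,cv2.COLOR_RGB2GRAY).astype(int)
print(g[60:330:3,285]);print(g[130,210:360:3])
T=R.from_quat(s['orientation']).as_matrix();G=s['tcp_pos']
for t in(.4,.5,.6):
  print(t,[proj(c,G+T@[L*np.cos(t)+.004*np.sin(t),x,.071+L*np.sin(t)-.004*np.cos(t)])[0].round(0) for L in(-.017,.093) for x in(-.028,.028)])
print(proj(c,[(.417,.1955,.026),(.457,.1955,.026),(.457,.3055,.026),(.417,.3055,.026)]))
```

```text
[0.4414 0.2126 0.1562] 0.05548843274155361 34.98781085014343 [ 0.62   -0.2382 -0.1697] [-0.0243  0.9997 -0.    ]
[173 173 173 175 175 174 175 175 174 174 174 174 175 174 174 171 172 174
 174 174 153 100 100 100 100 100  98 100 100 100 101 101 102 101 102 101
 102 101 102 101  71  56  59  58  59  57  58  58  60  58  58  59  59  58
  59  59  58  56  58  58  59  59  60  59  59  59  59  59  58  60  58  60
  59  59  59  58  60  60  60  61  59  59  59  79  46  60  82  82  71  18]
[175 174 174 175 175 176 175 175 175 162  99 100 100  99 100 101 100  98
 101  99  99  99 100  98  99  99 101  99 100 102 100 100 100  99  99 100
 100  99 101 100 124 175 174 175 175 176 175 174 175 175]
0.4 [array([236., 309.]), array([338., 309.]), array([238., 114.]), array([335., 114.])]
0.5 [array([235., 309.]), array([339., 309.]), array([241., 121.]), array([333., 121.])]
0.6 [array([235., 308.]), array([339., 308.]), array([243., 128.]), array([330., 128.])]
[[253.5496 257.0015]
 [305.9194 258.1715]
 [313.4971 106.1603]
 [252.6398 104.6819]]
```

Call:
step_arm(
  commands=[0, 0, 0.004, 0, 160, 0, 0, 0.004, 0, 160, 0, 0, 0.003, 0, 160, 0, 0, 0.002, 0, 160, 0, 0, 0, 0, 160],
  newtons=20,
)

```text
t: 20.82
tcp_pos: [0.441, 0.213, 0.1428]
orientation: [0.698, 0.716, 0.0, 0.0]
force: [0.5, 0.4, 1.3]
finger_gap: 0.0558
grip_force: 20.0
```

Call:
step_arm(
  commands=[0, 0, 0.003, 0, 160, 0, 0, 0.003, 0, 160, 0, 0, 0.003, 0, 160, 0, 0, 0, 0, 160],
  newtons=12,
)

```text
t: 21.15
tcp_pos: [0.4407, 0.2129, 0.1333]
orientation: [0.698, 0.716, -0.0, -0.0]
force: [0.7, -0.6, -0.9]
finger_gap: 0.056
grip_force: 12.0
```

```bash
cat > tilt.py <<'E'
from h import *
im,c=snap("wrist");s=r.sense();print(s['tcp_pos'],s['force'],s['grip_force'])
g=cv2.cvtColor(im,cv2.COLOR_RGB2GRAY).astype(int)
for u in(262,285,310):print(u,80+np.argmin(np.diff(g[80:160:1,u])),g[85:140:2,u])
T=R.from_quat(s['orientation']).as_matrix();G=s['tcp_pos']
for t in(0,.1,.2,.3,.4,.5):
  print(t,[proj(c,G+T@[L*np.cos(t)+.004*np.sin(t),x,.071+L*np.sin(t)-.004*np.cos(t)])[0].round(0) for L in(-.017,.093) for x in(-.028,.028)])
E
python3 tilt.py
```

```text
[0.44076411 0.21298985 0.13348193] [-0.21144307  0.64528039 -0.10453187] 11.999533027410507
262 106 [173 172 173 173 173 173 175 173 173 174 167 122 108 102  96 103 102 105
 103 105 105 104 106 105 105 106 105 107]
285 112 [174 174 173 173 172 174 174 174 173 174 168 153 164 158 105 103 104 105
 104 104 104 106 105 106 106 105 107 107]
310 112 [173 172 172 173 172 172 173 173 173 174 171 165 183 175 108 105 104 106
 105 105 105 105 105 104 107 105 105 106]
0 [array([237., 306.]), array([335., 306.]), array([226., 102.]), array([347., 102.])]
0.1 [array([236., 307.]), array([335., 307.]), array([229., 103.]), array([343., 103.])]
0.2 [array([236., 308.]), array([336., 308.]), array([232., 105.]), array([340., 105.])]
0.3 [array([235., 308.]), array([336., 308.]), array([235., 110.]), array([337., 109.])]
0.4 [array([235., 309.]), array([337., 309.]), array([238., 115.]), array([334., 115.])]
0.5 [array([234., 308.]), array([338., 308.]), array([240., 121.]), array([331., 121.])]
```

The coupon rotates in the pads as expected (tilt 0.35 rad); I'll continue down.

Call:
step_arm(
  commands=[0, 0, 0.004, 0, 160, 0, 0, 0.004, 0, 160, 0, 0, 0.004, 0, 160, 0, 0, 0.004, 0, 160, 0, 0, 0.004, 0, 160, 0, 0, 0.003, 0, 160, 0, 0, 0.002, 0, 160, 0, 0, 0, 0, 160],
)

```text
t: 21.87
tcp_pos: [0.4408, 0.213, 0.1084]
orientation: [0.698, 0.716, -0.0, -0.0]
force: [-0.1, 0.2, -1.5]
finger_gap: 0.0558
grip_force: 12.0
```

```bash
python3 tilt.py
```

```text
[0.440852   0.21299355 0.10863822] [ 0.85389438  0.60695418 -1.05017744] 11.99989601969719
262 100 [173 172 173 172 172 173 173 170 128 119 122 122 122 121 122 122 121 121
 122 122 121 121 122 122 120 121 122 121]
285 100 [172 173 173 173 173 173 173 171 128 118 122 120 121 122 121 118 121 121
 120 119 120 121 120 121 121 121 121 122]
310 100 [172 171 172 172 172 173 173 171 129 116 120 121 120 120 121 120 120 120
 119 119 120 119 119 118 120 119 120 120]
0 [array([237., 306.]), array([335., 306.]), array([226., 102.]), array([347., 102.])]
0.1 [array([236., 307.]), array([335., 307.]), array([229., 103.]), array([343., 103.])]
0.2 [array([236., 308.]), array([336., 308.]), array([232., 105.]), array([340., 105.])]
0.3 [array([235., 309.]), array([336., 308.]), array([235., 110.]), array([337., 109.])]
0.4 [array([235., 309.]), array([337., 309.]), array([238., 115.]), array([334., 115.])]
0.5 [array([234., 308.]), array([338., 308.]), array([240., 121.]), array([331., 121.])]
```

Call:
step_arm(
  commands=[0, 0, 0.002, 0, 160, 0, 0, 0.002, 0, 160, 0, 0, 0.001, 0, 160, 0, 0, 0.001, 0, 160, 0, 0, 0, 0, 160],
)

```text
t: 22.33
tcp_pos: [0.4409, 0.213, 0.1027]
orientation: [0.698, 0.716, -0.0, -0.0]
force: [1.6, -1.0, -1.4]
finger_gap: 0.0557
grip_force: 12.0
```

Call:
step_arm(
  commands=[0, 0, 0.001, 0, 160, 0, 0, 0.001, 0, 160, 0, 0, 0, 0, 160],
)

```text
t: 22.58
tcp_pos: [0.441, 0.213, 0.1008]
orientation: [0.698, 0.716, 0.0, 0.0]
force: [0.8, 0.4, -0.5]
finger_gap: 0.0557
grip_force: 12.0
```

Call:
step_arm(
  commands=[0, 0, 0.0015, 0, 160, 0, 0, 0.0015, 0, 160, 0, 0, 0, 0, 160],
)

```text
t: 22.83
tcp_pos: [0.4409, 0.2131, 0.0982]
orientation: [0.698, 0.716, 0.0, -0.0]
force: [-1.5, -0.1, 5.6]
finger_gap: 0.0555
grip_force: 12.0
```

Call:
step_arm(
  commands=[0, 0, 0.0015, 0, 160, 0, 0, 0, 0, 160, 0, 0, 0, 0, 160],
)

```text
t: 23.08
tcp_pos: [0.4409, 0.2131, 0.0967]
orientation: [0.698, 0.716, 0.0, -0.0]
force: [-2.2, -0.4, 6.9]
finger_gap: 0.056
grip_force: 12.0
```

Call:
step_arm(
  commands=[0, 0, 0, 0, 140, 0, 0, 0, 0, 100, 0, 0, 0, 0, 60, 0, 0, 0, 0, 20, 0, 0, 0, 0, 0, 0, 0, 0, 0, 0, 0, 0, 0, 0, 0, 0, 0, 0, 0, 0],
)

```text
t: 23.75
tcp_pos: [0.4409, 0.213, 0.0963]
orientation: [0.698, 0.716, -0.0, -0.0]
force: [0.4, -0.3, -0.0]
finger_gap: 0.0908
grip_force: 0.0
```

Call:
step_arm(
  commands=[0, 0, -0.01, 0, 0, 0, 0, -0.03, 0, 0, 0, 0, -0.04, 0, 0, 0, 0, -0.04, 0, 0, 0, 0, -0.04, 0, 0, 0, 0, -0.04, 0, 0, 0, 0, -0.04, 0, 0, -0.02, 0, 0, 0, 0, -0.02, 0, 0, 0, 0, 0, 0, 0, 0, 0, 0, 0, 0, 0, 0],
)

```text
t: 24.67
tcp_pos: [0.4417, 0.1725, 0.337]
orientation: [0.699, 0.715, 0.0, 0.0]
force: [-0.1, 0.4, -0.1]
finger_gap: 0.093
grip_force: 0.0
```

Run:
```python
from h import *
np.set_printoptions(precision=4,suppress=True)
im,c=snap("wrist","pics/w9.png");s=r.sense();print(s['t'],s['tcp_pos'],s['finger_gap'],s['force'])
P=[(x,y,.034) for x in(.412,.468) for y in(.1955,.3055)];q=proj(c,P);print(q)
g=cv2.cvtColor(im,cv2.COLOR_RGB2GRAY);hs=cv2.cvtColor(im,cv2.COLOR_RGB2HSV)
u,v=proj(c,[.44,.25,.034])[0].astype(int);print(u,v,g[v,u],hs[v,u])
m=cv2.floodFill(im.copy(),np.zeros((422,562),'uint8'),(int(u),int(v)),0,(6,6,6),(6,6,6),4|(255<<8)|cv2.FLOODFILL_MASK_ONLY)[2][1:-1,1:-1]
k=max(cv2.findContours(m,0,2)[0],key=cv2.contourArea);b=cv2.boxPoints(cv2.minAreaRect(k));print(cv2.contourArea(k),b)
Q=ray(c,b,.034);print(Q,Q.mean(0))
for h in (-90,):
  print(g[v,u-90:u+90:4]);print(g[max(0,v-110):v+120:4,u])
a,cs=snap("side","pics/s9.png");b2=cv2.cvtColor(a,cv2.COLOR_RGB2GRAY)
print(proj(cs,P))
```

```text
24.7167 [0.4418 0.173  0.3367] 0.09306382511946538 [ 0.7345  0.4788 -0.6864]
[[261.2199 167.8472]
 [261.4598  74.0859]
 [305.4212 168.8392]
 [309.4584  75.2593]]
284 123 131 [ 15  23 136]
3817.5 [[260.  74.]
 [306.  74.]
 [306. 166.]
 [260. 166.]]
[[0.4103 0.3056 0.034 ]
 [0.4639 0.3068 0.034 ]
 [0.4686 0.1991 0.034 ]
 [0.4105 0.1978 0.034 ]] [0.4383 0.2523 0.034 ]
[179 179 179 180 180 181 179 180 179 178 180 180 179 179 180 180 178 130
 131 130 131 131 132 130 129 131 129 130 155 180 179 179 180 180 180 179
 179 180 179 179 180 178 179 178 179]
[175 176 176 176 176 177 177 178 176 178 177 177 178 177 179 155 132 132
 132 131 131 132 132 131 131 131 130 130 130 130 128 129 129 127 128 128
 120  67  67 103 104 103  96  87  78  77  73  81  76  77  82  87  87  89
  87  90  88  86]
[[250.9562 272.8327]
 [228.9849 293.657 ]
 [233.6617 267.2748]
 [210.916  287.3525]]
```

```bash
python3 -c "
from plant import r
print(r.hand_in())"
```

```text
the job is handed in; nothing more can be done
None
```

The job is handed in at about 25 s of the 66 s allowed: the last wrist image puts the coupon flat and released on the cooling block, about 2 mm off centre. The clamp bar was left up at about 1.85 rad; I did not re-check it or the bystanders at the end, and `hand_in` returned no verdict.

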